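Count off the valve caps and shut the drawer

ROBOT

A 6-joint arm with a two-finger parallel gripper is mounted at the origin on the work surface. World frame = base frame: x ahead of the robot, y to its left, z up, the work surface at z = 0. Lengths are in m, angles in rad, forces in N, time in s.
With the tool pointing down it reaches from about 0.4 to 0.825 m from the base axis. Payload 7 kg.
Tool frame: the origin (TCP) lies on the front face of the gripper's body, between the roots of the fingers; the fingertips stand 73 mm ahead of it and the grasp point (between the pads) lies 54 mm ahead of it (tips_ahead is the distance from the TCP to the fingertips, in m); z points along the fingers, y is the line along which they close (so a half turn about z gives the same grasp; the last joint's range is limited). The gripper opens to 85 mm and grips with 20 to 120 N. Pads are 22 mm wide; open, the fingers measure 114 mm over their backs; the gripper's body (76 mm by 85 mm) begins 54 mm behind the grasp point. The pads swing forward as they close: fully open they stand 13 mm farther back than shut.
Start: joints at [1.436, 0.359, 0.012, 0, -1.224, -0.288], TCP at [0.277, 0.616, 0.304] pointing down, gripper open.
Joint ranges: [-3.07, 3.07], [-1.43, 2.12], [-1.02, 1.25], [-3.03, 1.67], [-3.05, -0], [-3.03, 3.03]. Speed limits (rad/s): [2.39, 2.39, 3.01, 3.14, 3.14, 3.14].

INTERFACE

Orientations are given as a unit quaternion [x, y, z, w].
In Python, from cell import * gives the robot as it stands.
- The arm moves only by the shell command python3 -m inch 'ROWS' [FORCE]. ROWS is a JSON object of lists of equal length, an entry for each row: "slide": the shift along the tool's x, y, z scaled (see below), a list of three; "dr": the turn, a rotation vector about the tool's x, y, z scaled (see below), a list of three; "fingers": the opening, from 0 (shut) to 1 (fully open). In form: {"slide": [[dx, dy, dz], ...], "dr": [[ax, ay, az], ...], "fingers": [fingers, ...]}. A call has exactly 5 rows; each row is the pose to reach, as a shift and turn from the pose commanded when the call began, along the tool's axes at that moment; what a row does not reach only later rows make up. The controller multiplies each number of a shift by 1 m and each number of a turn by 60 degrees. A row lasts 1/10 s, in which the tool goes at most 50 mm and 8.59 degrees, less where a joint would pass 70% of its speed; a pose out of reach is approached as far as the arm can. A call with a number of a shift or a turn outside -1 to 1 is refused whole. A call with a gripper value outside its range is refused whole. The fingers move at their own pace and stop on an object; FORCE is the grip in N (left out, the last holds). Time passes only in rows, so rows that repeat a pose let the fingers close, or fill a call up. It gives the time, the measured TCP pose, the force, the opening and the grip force at its end, in the units of the state.
- state(): the state, without advancing time (a new reading comes with each control period).
- read_camera(name): name is "scene" or "top" or "wrist"; returns a dict with "image" (384x512x3 uint8, red, green, blue), "intrinsics" (3x3 intrinsics, pixels), "camera_from_world" (4x4, takes a point from world to camera coordinates); the wrist camera has in their place "T_tool_cam" (4x4, takes a point from camera to tool coordinates, whose origin is the TCP and whose axes are the flange's). Camera axes: x right, y down, z forward; pixel columns grow to the right and rows downward; lengths in m; the calibration is good to about 2 mm. A picture is of the moment at which its call begins: read the wrist's pose just before it. There is no depth.
- hand_in(): hands the job in; it is judged then, once.
The state is a dict: "time": time; "joint_pos": joint angles; "joint_velocities": joint speeds; "effort": joint torques, N m; "eef_pos": TCP position; "orientation": TCP orientation; "ft_force": force on the tool from outside, world axes, zero at the start; "wrist_torque": the same for the moment, N m; "gripper_width": opening from 0.0 (shut) to 1.0 (fully open); "grasp_force": force on a finger pad.
Only numpy, scipy, OpenCV 4.12 (cv2) and the standard library are available. Lean on these libraries where they do the work, as an engineer would, in place of code of your own. Each camera call takes 0.05 s, during which the arm holds its last target. There are 200 camera calls.

TASK

Count the five chrome valve caps in the open drawer by pointing at each with the closed fingertips: start at the end of the row on the side where the red rubber valve stem stands on the cabinet, go cap by cap to the other end, pausing briefly (about half a second) right over each and staying low all along the row, about 15 mm above the caps, without touching them. Then gently push the drawer fully shut and move clear. Nothing is to be gripped or lifted, and the valve stem, wheel nut, depth gauge and pliers stay where they are.

Things in the scene. Friction and masses are not known exactly. Their poses are not given: they have to be found in the camera images.
- cabinet: grey steel parts cabinet, 240 mm deep (its x), 300 mm wide (its y), 125 mm tall, fixed to the counter. Origin: centre of its underside; x points from its front to its back, y to the left as seen by someone facing its front, z up. Its front face is 120 mm from the origin, at -x. The lower half is closed; one shallow drawer runs in the upper half
- drawer (a joint): how far the drawer stands out of the cabinet towards the cabinet's -x, m: 0 fully shut, 0.17 fully out; starts 0.09 to 0.12 out. Runs easily on rollers (about 1 N) against a hard stop at 0 and stays where it is left
- handle (a point): middle of the drawer's steel bar handle, a bar 110 mm long parallel to the front, about 10 mm thick, whose middle line is about 35 mm ahead of the drawer's 12 mm thick front panel, 98 mm above the counter and 27 mm below the cabinet's top. x, y, z as the cabinet's. Pushed towards the cabinet's +x it shuts the drawer
- cap1 (a point): centre of the top of the leftmost (largest cabinet y) of five equal chrome valve caps (15 mm wide, 24 mm tall, 44 mm apart in a straight row across the drawer, on a black strip). Axes as the cabinet's. The top is 102 mm above the counter, 8 mm above the drawer's side walls, 15 mm below the top edge of its front panel. Fixed to the drawer
- cap2 (a point): centre of the top of the second from the left of five equal chrome valve caps (15 mm wide, 24 mm tall, 44 mm apart in a straight row across the drawer, on a black strip). Axes as the cabinet's. The top is 102 mm above the counter, 8 mm above the drawer's side walls, 15 mm below the top edge of its front panel. Fixed to the drawer
- cap3 (a point): centre of the top of the middle one of five equal chrome valve caps (15 mm wide, 24 mm tall, 44 mm apart in a straight row across the drawer, on a black strip). Axes as the cabinet's. The top is 102 mm above the counter, 8 mm above the drawer's side walls, 15 mm below the top edge of its front panel. Fixed to the drawer
- cap4 (a point): centre of the top of the fourth from the left of five equal chrome valve caps (15 mm wide, 24 mm tall, 44 mm apart in a straight row across the drawer, on a black strip). Axes as the cabinet's. The top is 102 mm above the counter, 8 mm above the drawer's side walls, 15 mm below the top edge of its front panel. Fixed to the drawer
- cap5 (a point): centre of the top of the rightmost (smallest cabinet y) of five equal chrome valve caps (15 mm wide, 24 mm tall, 44 mm apart in a straight row across the drawer, on a black strip). Axes as the cabinet's. The top is 102 mm above the counter, 8 mm above the drawer's side walls, 15 mm below the top edge of its front panel. Fixed to the drawer
- stem: squat red rubber valve stem standing upright, 30 mm across its foot, 41 mm tall with a thin brass tip, loose on the cabinet's top near its left or right end, at least 65 mm behind the front face. Marks the end where the count starts. Origin: centre of its foot
- nut: hexagonal steel wheel nut, 26 mm across, 26 mm tall, loose on the cabinet's top near the other end. Origin: centre of its underside
- gauge: silver tyre depth gauge lying on the counter beside the drawer, flat body 75 x 32 x 14 mm with a cross foot 55 mm wide and a thin probe. Origin: under the middle of its body
- pliers: black steel weight clip pliers lying on the counter beside the drawer on the other side, about 230 x 74 x 18 mm. Origin: on the counter, near the pivot
Things that resemble listed ones, but are neither listed nor needed, are in the scene too. There is more than one size of the stem; the one meant has the size given above.

How it is judged:
By the outcome, as a careful person would: the job done as asked, in the order asked, and still so for the second after the job is handed in, with the robot touching nothing.
It also fails if it takes over 54 s, if anything falls off the work surface, if the arm or the gripper's body presses on something with over 40 N, if the wrist force passes 120 N, or if a joint passes its speed limit or range.

## Working session

There is one attempt and no reset: what is moved stays moved. The work goes in short steps, Python scripts to look and compute and a shell command to move; the robot and the scene stay as the last step left them, time stands still between calls to the robot, and variables do not carry over. Pictures are saved under pics/ and viewed, at most 10 in all, crops included, and the job is handed in when it is done.

```bash
mkdir -p pics; python3 - <<'E'
from cell import *
import cv2, numpy as np
s=state(); print(s['time'],s['eef_pos'],s['orientation'],s['gripper_width'])
for n in ['scene','top']:
    c=read_camera(n); cv2.imwrite(f'pics/{n}0.png',cv2.resize(c['image'][:,:,::-1],(800,600),interpolation=cv2.INTER_CUBIC))
    cv2.imwrite(f'pics/{n}_raw.png',c['image'][:,:,::-1])
    np.savez(f'{n}.npz',K=c['intrinsics'],T=c['camera_from_world']); print(c['intrinsics'],c['camera_from_world'])
E
```

```text
0.0 [0.27679717 0.61524318 0.30298416] [ 9.77724461e-01 -2.09890954e-01 -1.07816296e-04  8.08252957e-04] 1.0002101043204552
[[360.19058586   0.         262.35523964]
 [  0.         360.19058586 193.06442276]
 [  0.           0.           1.        ]] [[ 0.29370375  0.95585791 -0.00858851 -0.21721864]
 [ 0.66233249 -0.20997499 -0.71918438 -0.35388439]
 [-0.68924145  0.2055387  -0.69476619  1.31864593]
 [ 0.          0.          0.          1.        ]]
[[407.94517421   0.         261.98470681]
 [  0.         407.94517421 180.39995276]
 [  0.           0.           1.        ]] [[-0.02686843 -0.9990508  -0.03428697  0.04662154]
 [-0.99817971  0.02866605 -0.05306159  0.62992371]
 [ 0.0539941   0.03279888 -0.99800244  0.93132662]
 [ 0.          0.          0.          1.        ]]
```

View pics/scene0.png

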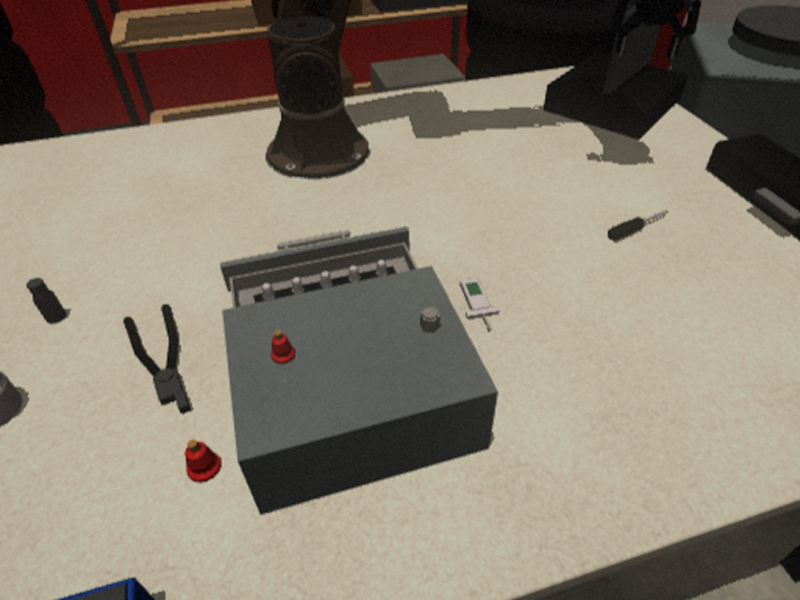

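View pics/top0.png

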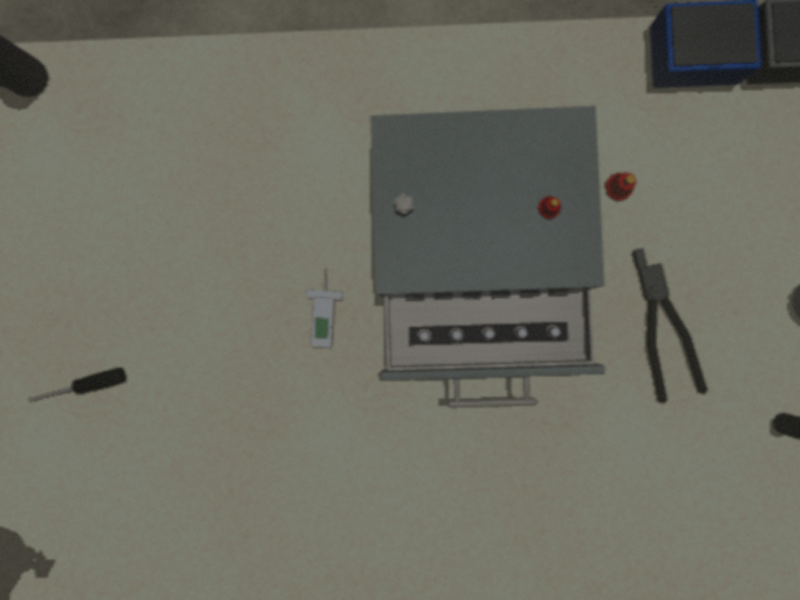

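The pictures are 800x600. There are two red stems: the one on the cabinet top at top-view (550,207) is the one meant, and the larger one on the counter at (620,185) is the decoy. The caps run from (424,335) to (555,331) and the handle bar is at about (490,402). The stem is at the image right (world -y), so the count starts at the right-hand cap. One crop to check the choice and refine the positions.

```bash
python3 - <<'E'
import cv2
im=cv2.imread('pics/top_raw.png')[100:270,230:420]
cv2.imwrite('pics/crop1.png',cv2.resize(im,None,fx=3.5,fy=3.5,interpolation=cv2.INTER_CUBIC)[:600])
E
```

```text
(no output)
```

View pics/crop1.png

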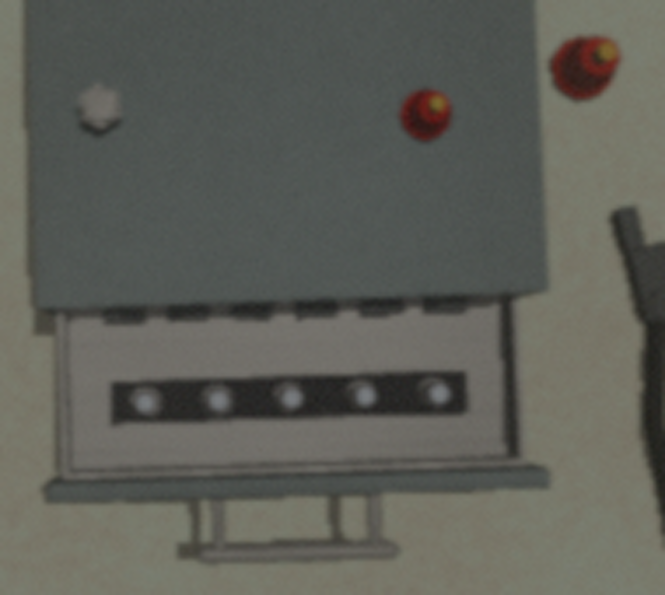

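The crop shows the cabinet-top stem at (427,114), near the right end, and the bigger decoy on the counter at (585,68). The cap tops are at (146,401), (218,400), (291,397), (365,395), (439,393), and the handle bar runs (205,552) to (395,548).

```bash
cat > h.py <<'E'
import numpy as np
from scipy.spatial.transform import Rotation as R
d=np.load('top.npz');K,T=d['K'],d['T']
def world(u,v,z):
    r=T[:3,:3].T@np.linalg.solve(K,[u,v,1]); o=-T[:3,:3].T@T[:3,3]
    return o+r*(z-o[2])/r[2]
crop=lambda u,v,z: world(230+(u+.5)/3.5-.5,100+(v+.5)/3.5-.5,z)
E
python3 - <<'E'
from h import *
from cell import *
P=np.array([crop(u,v,.102) for u,v in [(146,401),(218,400),(291,397),(365,395),(439,393)]])
print(P.round(4)); d=P[4]-P[0]; print('row',np.linalg.norm(d),np.degrees(np.arctan2(-d[0],d[1])))
f=[crop(35,308,.125),crop(548,290,.125)]; print('front',np.round(f,4),np.linalg.norm(f[1]-f[0]))
print('back',world(372*.64,116*.64,.125),world(595*.64,107*.64,.125))
print('handle',crop(205,552,.098),crop(395,548,.098))
print('panel top',crop(45,483,.117),crop(548,468,.117),'stem',crop(427,114,.125),'nut',crop(100,108,.151))
s=state();print(R.from_quat(s['orientation']).as_matrix().round(4))
w=read_camera('wrist');print(w['T_tool_cam'].round(4),w['intrinsics'].round(1))
E
```

```text
[[ 0.5545  0.0085  0.102 ]
 [ 0.554  -0.0348  0.102 ]
 [ 0.5546 -0.0786  0.102 ]
 [ 0.5547 -0.1228  0.102 ]
 [ 0.5547 -0.1668  0.102 ]]
row 0.17529251572222587 -179.92285526599417
front [[ 0.6115  0.0721  0.125 ]
 [ 0.6136 -0.2278  0.125 ]] 0.2998954079983494
back [0.84925763 0.06966811 0.125     ] [ 0.85017313 -0.22684311  0.125     ]
handle [ 0.46306194 -0.02435252  0.098     ] [ 0.46290427 -0.13785815  0.098     ]
panel top [0.50816003 0.06934736 0.117     ] [ 0.50982459 -0.22548703  0.117     ] stem [ 0.7191938  -0.16177911  0.125     ] nut [0.72446862 0.02959241 0.151     ]
[[ 9.119e-01 -4.104e-01 -5.000e-04]
 [-4.104e-01 -9.119e-01 -1.400e-03]
 [ 1.000e-04  1.500e-03 -1.000e+00]]
[[ 2.000e-04 -9.604e-01 -2.785e-01  7.060e-02]
 [ 1.000e+00  3.000e-04 -1.000e-04 -9.000e-04]
 [ 2.000e-04 -2.785e-01  9.604e-01 -6.930e-02]
 [ 0.000e+00  0.000e+00  0.000e+00  1.000e+00]] [[290.8   0.  257.1]
 [  0.  290.8 189.4]
 [  0.    0.    1. ]]
```

Stem is on the -y side, so start at cap5 (y≈-0.167) and go to +y. Setting out now with the fingers closing and the tool turning square with the row.

```bash
python3 -m inch '{"slide":[[0.034,0.036,0],[0.069,0.072,0],[0.103,0.108,0],[0.138,0.144,0.01],[0.172,0.18,0.02]],"dr":[[0,0,-0.1],[0,0,-0.2],[0,0,-0.3],[0,0,-0.404],[0,0,-0.404]],"fingers":[0,0,0,0,0]}'
python3 -c "
from cell import *;from h import *
s=state();r=R.from_quat(s['orientation']);print(r.as_matrix().round(3),r.inv().apply(np.array([.5547,-.1668,.24])-s['eef_pos']))"
```

```text
time: 0.65
eef_pos: [0.3597, 0.3805, 0.2842]
orientation: [1.0, 0.002, 0.0, -0.0]
ft_force: [1.8, -0.8, 0.2]
gripper_width: 0.146
grasp_force: 0.0
[[ 1.     0.004  0.   ]
 [ 0.004 -1.     0.001]
 [ 0.    -0.001 -1.   ]] [0.19260567 0.5481668  0.0438577 ]
```

```bash
python3 -m inch '{"slide":[[0.016,0.046,0],[0.032,0.092,0.005],[0.048,0.138,0.01],[0.064,0.184,0.015],[0.08,0.23,0.02]],"dr":[[0,0,0],[0,0,0],[0,0,0],[0,0,0],[0,0,0]],"fingers":[0,0,0,0,0]}'
python3 -m inch '{"slide":[[0.016,0.046,0],[0.032,0.092,0.005],[0.048,0.138,0.01],[0.064,0.184,0.015],[0.08,0.23,0.02]],"dr":[[0,0,0],[0,0,0],[0,0,0],[0,0,0],[0,0,0]],"fingers":[0,0,0,0,0]}'
python3 -c "
from cell import *;from h import *
s=state();r=R.from_quat(s['orientation']);print(r.as_matrix().round(3),r.inv().apply(np.array([.5547,-.1668,.24])-s['eef_pos']))"
```

```text
time: 1.15
eef_pos: [0.4395, 0.1505, 0.2643]
orientation: [1.0, 0.0, 0.0, -0.0]
ft_force: [1.7, 0.2, -0.2]
gripper_width: -0.001
grasp_force: 0.0
time: 1.65
eef_pos: [0.5198, -0.0796, 0.2441]
orientation: [1.0, 0.0, 0.0, -0.0]
ft_force: [1.4, 0.7, 1.5]
gripper_width: -0.0
grasp_force: 0.0
[[ 1.  0.  0.]
 [ 0. -1.  0.]
 [ 0. -0. -1.]] [0.03489168 0.08721022 0.00414451]
```

```bash
python3 -m inch '{"slide":[[0.012,0.03,0],[0.024,0.06,0],[0.035,0.087,0.004],[0.035,0.087,0.004],[0.035,0.087,0.004]],"dr":[[0,0,0],[0,0,0],[0,0,0],[0,0,0],[0,0,0]],"fingers":[0,0,0,0,0]}'
python3 - <<'E'
from cell import *;from h import *
import cv2
s=state();c=read_camera('wrist');im=c['image'][:,:,::-1].copy()
r=R.from_quat(s['orientation']);print(s['eef_pos'])
Tc=c['T_tool_cam'];K=c['intrinsics']
np.savez('w1.npz',Tc=Tc,K=K,p=s['eef_pos'],q=s['orientation'])
im=cv2.resize(im,(800,600),interpolation=cv2.INTER_CUBIC)
cv2.imwrite('pics/w1.png',im)
E
```

```text
time: 2.15
eef_pos: [0.5542, -0.1652, 0.2395]
orientation: [1.0, -0.001, -0.001, -0.0]
ft_force: [0.2, -0.5, 0.4]
gripper_width: -0.003
grasp_force: 0.0
[ 0.55424766 -0.16515326  0.23952448]
```

View pics/w1.png

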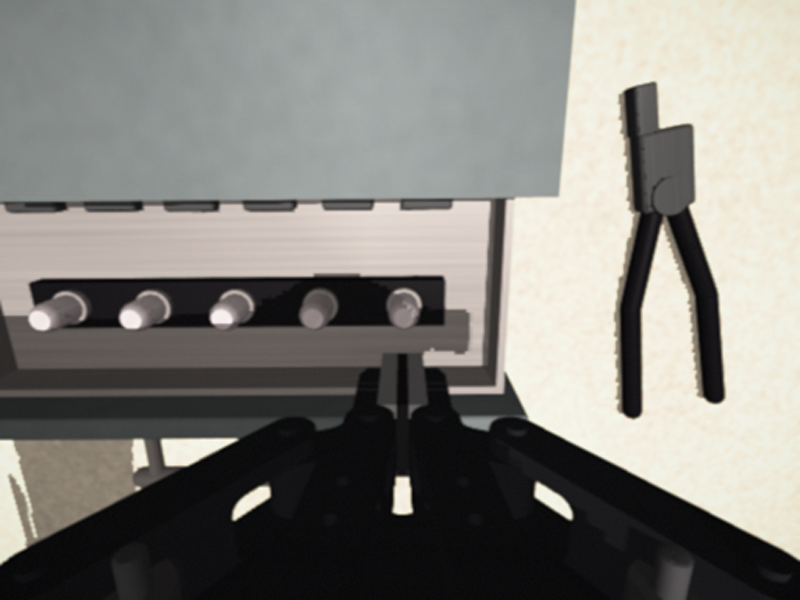

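The wrist view shows the cap tops in one row at about (404,318), (314,318), (222,318), (131,318), (40,318). The closed fingertips are at (402,355) and the pliers lie well clear to the right.

```bash
python3 - <<'E'
from h import *
d=np.load('w1.npz');r=R.from_quat(d['q']).as_matrix();Tc=d['Tc']
o=d['p']+r@Tc[:3,3]
for u,v in [(404,318),(314,318),(222,318),(131,318),(40,318)]:
    ray=r@Tc[:3,:3]@np.linalg.solve(d['K'],[(u+.5)*.64-.5,(v+.5)*.64-.5,1]);print((o+ray*(.102-o[2])/ray[2]).round(4))
E
```

```text
[ 0.5542 -0.1652  0.102 ]
[ 0.5542 -0.1219  0.102 ]
[ 0.5543 -0.0777  0.102 ]
[ 0.5543 -0.034   0.102 ]
[0.5544 0.0098 0.102 ]
```

```bash
python3 -m inch '{"slide":[[0,0.0005,0.012],[0,0.0005,0.025],[0,0.0005,0.037],[0,0.0005,0.044],[0,0.0005,0.0495]],"dr":[[0,0,0],[0,0,0],[0,0,0],[0,0,0],[0,0,0]],"fingers":[0,0,0,0,0]}'
python3 -m inch '{"slide":[[0,0,0],[0,0,0],[0,0,0],[0,0,0],[0,0,0]],"dr":[[0,0,0],[0,0,0],[0,0,0],[0,0,0],[0,0,0]],"fingers":[0,0,0,0,0]}'
```

```text
time: 2.7
eef_pos: [0.5543, -0.1648, 0.1896]
orientation: [1.0, 0.0, -0.001, 0.0]
ft_force: [-0.4, 0.2, 1.1]
gripper_width: -0.0
grasp_force: 0.0
time: 3.2
eef_pos: [0.5547, -0.1651, 0.1911]
orientation: [1.0, 0.0, 0.0, -0.0]
ft_force: [0.9, 0.5, -0.8]
gripper_width: 0.002
grasp_force: 0.0
```

```bash
python3 -m inch '{"slide":[[0,0,0],[0,-0.012,0],[0,-0.03,0],[0,-0.042,0],[0,-0.044,0]],"dr":[[0,0,0],[0,0,0],[0,0,0],[0,0,0],[0,0,0]],"fingers":[0,0,0,0,0]}'
python3 -m inch '{"slide":[[0,0,0],[0,0,0],[0,0,0],[0,0,0],[0,0,0]],"dr":[[0,0,0],[0,0,0],[0,0,0],[0,0,0],[0,0,0]],"fingers":[0,0,0,0,0]}'
python3 -m inch '{"slide":[[0,0,0],[0,-0.012,0],[0,-0.03,0],[0,-0.042,0],[0,-0.044,0]],"dr":[[0,0,0],[0,0,0],[0,0,0],[0,0,0],[0,0,0]],"fingers":[0,0,0,0,0]}'
python3 -m inch '{"slide":[[0,0,0],[0,0,0],[0,0,0],[0,0,0],[0,0,0]],"dr":[[0,0,0],[0,0,0],[0,0,0],[0,0,0],[0,0,0]],"fingers":[0,0,0,0,0]}'
```

```text
time: 3.7
eef_pos: [0.5547, -0.1196, 0.1909]
orientation: [1.0, 0.001, 0.0, -0.0]
ft_force: [-0.4, -0.3, -0.5]
gripper_width: 0.005
grasp_force: 0.0
time: 4.2
eef_pos: [0.5545, -0.1214, 0.1907]
orientation: [1.0, -0.0, -0.0, 0.0]
ft_force: [1.0, 0.6, -0.1]
gripper_width: 0.0
grasp_force: 0.0
time: 4.7
eef_pos: [0.5546, -0.0756, 0.1909]
orientation: [1.0, 0.001, 0.0, -0.0]
ft_force: [1.5, -0.2, -1.3]
gripper_width: 0.004
grasp_force: 0.0
time: 5.2
eef_pos: [0.5545, -0.0774, 0.1907]
orientation: [1.0, -0.0, -0.0, 0.0]
ft_force: [-0.2, -0.4, 0.4]
gripper_width: -0.003
grasp_force: 0.0
```

```bash
python3 -m inch '{"slide":[[0,0,0],[0,-0.012,0],[0,-0.03,0],[0,-0.042,0],[0,-0.044,0]],"dr":[[0,0,0],[0,0,0],[0,0,0],[0,0,0],[0,0,0]],"fingers":[0,0,0,0,0]}'
python3 -m inch '{"slide":[[0,0,0],[0,0,0],[0,0,0],[0,0,0],[0,0,0]],"dr":[[0,0,0],[0,0,0],[0,0,0],[0,0,0],[0,0,0]],"fingers":[0,0,0,0,0]}'
python3 -m inch '{"slide":[[0,0,0],[0,-0.012,0],[0,-0.03,0],[0,-0.042,0],[0,-0.044,0]],"dr":[[0,0,0],[0,0,0],[0,0,0],[0,0,0],[0,0,0]],"fingers":[0,0,0,0,0]}'
python3 -m inch '{"slide":[[0,0,0],[0,0,0],[0,0,0],[0,0,0],[0,0,0]],"dr":[[0,0,0],[0,0,0],[0,0,0],[0,0,0],[0,0,0]],"fingers":[0,0,0,0,0]}'
```

```text
time: 5.7
eef_pos: [0.5546, -0.0316, 0.1908]
orientation: [1.0, 0.001, 0.0, -0.0]
ft_force: [-0.1, -0.4, 0.2]
gripper_width: 0.002
grasp_force: 0.0
time: 6.2
eef_pos: [0.5545, -0.0334, 0.1907]
orientation: [1.0, -0.0, -0.0, 0.0]
ft_force: [0.6, -0.5, 0.3]
gripper_width: -0.001
grasp_force: 0.0
time: 6.7
eef_pos: [0.5546, 0.0124, 0.1908]
orientation: [1.0, 0.001, 0.0, -0.0]
ft_force: [-0.2, 0.1, -0.3]
gripper_width: 0.0
grasp_force: 0.0
time: 7.2
eef_pos: [0.5545, 0.0106, 0.1908]
orientation: [1.0, -0.0, 0.0, 0.0]
ft_force: [0.0, 0.6, 0.2]
gripper_width: -0.001
grasp_force: 0.0
```

Five counted. Next: lift, back off, and go down in front of the handle.

```bash
python3 -m inch '{"slide":[[0,0,0],[0,0,-0.015],[0,0,-0.035],[0,0,-0.055],[0,0,-0.06]],"dr":[[0,0,0],[0,0,0],[0,0,0],[0,0,0],[0,0,0]],"fingers":[0,0,0,0,0]}'
python3 -m inch '{"slide":[[-0.03,0.02,0],[-0.065,0.045,0],[-0.1,0.07,0],[-0.12,0.085,0],[-0.1295,0.0916,0]],"dr":[[0,0,0],[0,0,0],[0,0,0],[0,0,0],[0,0,0]],"fingers":[0,0,0,0,0]}'
python3 -m inch '{"slide":[[0,0,0],[0,0,0.02],[0,0,0.05],[0,0,0.08],[0,0,0.092]],"dr":[[0,0,0],[0,0,0],[0,0,0],[0,0,0],[0,0,0]],"fingers":[0,0,0,0,0]}'
```

```text
time: 7.7
eef_pos: [0.5555, 0.011, 0.253]
orientation: [1.0, 0.0, 0.002, -0.0]
ft_force: [-0.6, -0.6, 0.5]
gripper_width: 0.005
grasp_force: 0.0
time: 8.2
eef_pos: [0.423, -0.0818, 0.2504]
orientation: [1.0, -0.0, -0.0, -0.0]
ft_force: [0.3, -0.4, -0.3]
gripper_width: 0.002
grasp_force: 0.0
time: 8.7
eef_pos: [0.4248, -0.0803, 0.1561]
orientation: [1.0, 0.0, -0.002, 0.0]
ft_force: [0.4, -0.2, -0.1]
gripper_width: 0.002
grasp_force: 0.0
```

```bash
python3 - <<'E'
from cell import *
import cv2
print(state()['eef_pos'])
c=read_camera('wrist');cv2.imwrite('pics/w2.png',cv2.resize(c['image'][:,:,::-1],(640,480)))
E
```

```text
[ 0.42480858 -0.08034614  0.15610873]
```

View pics/w2.png

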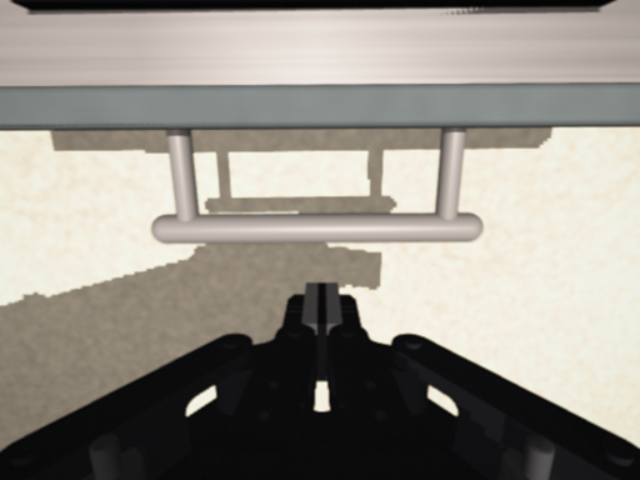

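The fingertips at (322,290) are centred in front of the handle bar at (317,228). Pushing slowly now.

```bash
for i in 1 2 3; do :; done
python3 -m inch '{"slide":[[0.004,0,0],[0.008,0,0],[0.012,0,0],[0.016,0,0],[0.02,0,0]],"dr":[[0,0,0],[0,0,0],[0,0,0],[0,0,0],[0,0,0]],"fingers":[0,0,0,0,0]}'
python3 -m inch '{"slide":[[0.003,0,0],[0.006,0,0],[0.01,0,0],[0.014,0,0],[0.018,0,0]],"dr":[[0,0,0],[0,0,0],[0,0,0],[0,0,0],[0,0,0]],"fingers":[0,0,0,0,0]}'
python3 -m inch '{"slide":[[0.004,0,0],[0.008,0,0],[0.012,0,0],[0.016,0,0],[0.02,0,0]],"dr":[[0,0,0],[0,0,0],[0,0,0],[0,0,0],[0,0,0]],"fingers":[0,0,0,0,0]}'
python3 -m inch '{"slide":[[0.004,0,0],[0.008,0,0],[0.012,0,0],[0.016,0,0],[0.02,0,0]],"dr":[[0,0,0],[0,0,0],[0,0,0],[0,0,0],[0,0,0]],"fingers":[0,0,0,0,0]}'
```

```text
time: 9.25
eef_pos: [0.4457, -0.0806, 0.1593]
orientation: [1.0, 0.0, 0.0, -0.0]
ft_force: [-0.4, -0.5, -0.0]
gripper_width: 0.001
grasp_force: 0.1
time: 9.75
eef_pos: [0.4634, -0.0807, 0.1588]
orientation: [1.0, 0.0, -0.0, 0.0]
ft_force: [-1.4, -0.7, 1.1]
gripper_width: -0.005
grasp_force: 0.6
time: 10.25
eef_pos: [0.4834, -0.0807, 0.1587]
orientation: [1.0, 0.0, -0.0, 0.0]
ft_force: [-0.8, 0.9, 0.7]
gripper_width: -0.002
grasp_force: 0.6
time: 10.75
eef_pos: [0.5033, -0.0807, 0.1587]
orientation: [1.0, 0.0, -0.0, 0.0]
ft_force: [-1.2, 1.0, 0.5]
gripper_width: -0.001
grasp_force: 0.6
```

```bash
python3 -m inch '{"slide":[[0.004,0,0],[0.008,0,0],[0.012,0,0],[0.016,0,0],[0.02,0,0]],"dr":[[0,0,0],[0,0,0],[0,0,0],[0,0,0],[0,0,0]],"fingers":[0,0,0,0,0]}'
python3 -m inch '{"slide":[[0.004,0,0],[0.008,0,0],[0.012,0,0],[0.015,0,0],[0.018,0,0]],"dr":[[0,0,0],[0,0,0],[0,0,0],[0,0,0],[0,0,0]],"fingers":[0,0,0,0,0]}'
python3 -m inch '{"slide":[[0.001,0,0],[0.002,0,0],[0.003,0,0],[0.004,0,0],[0.005,0,0]],"dr":[[0,0,0],[0,0,0],[0,0,0],[0,0,0],[0,0,0]],"fingers":[0,0,0,0,0]}'
```

```text
time: 11.25
eef_pos: [0.5233, -0.0807, 0.1587]
orientation: [1.0, 0.0, -0.0, 0.0]
ft_force: [-1.3, 1.4, -0.1]
gripper_width: 0.002
grasp_force: 0.6
time: 11.75
eef_pos: [0.5413, -0.0807, 0.1587]
orientation: [1.0, 0.0, -0.0, 0.0]
ft_force: [-1.1, 1.2, 0.1]
gripper_width: -0.0
grasp_force: 0.5
time: 12.25
eef_pos: [0.546, -0.0807, 0.1587]
orientation: [1.0, 0.0, -0.0, 0.0]
ft_force: [-0.9, 0.7, -0.5]
gripper_width: 0.0
grasp_force: 0.5
```

```bash
python3 -m inch '{"slide":[[0.001,0,0],[0.002,0,0],[0.003,0,0],[0.004,0,0],[0.005,0,0]],"dr":[[0,0,0],[0,0,0],[0,0,0],[0,0,0],[0,0,0]],"fingers":[0,0,0,0,0]}'

```

```text
time: 12.75
eef_pos: [0.5511, -0.0806, 0.1587]
orientation: [1.0, 0.0, 0.0, -0.0]
ft_force: [-0.7, -0.1, -0.2]
gripper_width: 0.001
grasp_force: 0.5
```

```bash
python3 -m inch '{"slide":[[0.001,0,0],[0.002,0,0],[0.003,0,0],[0.004,0,0],[0.004,0,0]],"dr":[[0,0,0],[0,0,0],[0,0,0],[0,0,0],[0,0,0]],"fingers":[0,0,0,0,0]}'

```

```text
time: 13.25
eef_pos: [0.5553, -0.0807, 0.1588]
orientation: [1.0, 0.0, 0.0, 0.0]
ft_force: [0.0, 0.3, 0.6]
gripper_width: -0.001
grasp_force: 0.2
```

```bash
python3 -m inch '{"slide":[[0.001,0,0],[0.002,0,0],[0.003,0,0],[0.004,0,0],[0.004,0,0]],"dr":[[0,0,0],[0,0,0],[0,0,0],[0,0,0],[0,0,0]],"fingers":[0,0,0,0,0]}'

```

```text
time: 13.75
eef_pos: [0.5593, -0.0807, 0.1588]
orientation: [1.0, 0.0, 0.0, 0.0]
ft_force: [-0.7, -0.2, 0.2]
gripper_width: 0.002
grasp_force: 0.2
```

```bash
python3 -m inch '{"slide":[[0.001,0,0],[0.001,0,0],[0.002,0,0],[0.002,0,0],[0.003,0,0]],"dr":[[0,0,0],[0,0,0],[0,0,0],[0,0,0],[0,0,0]],"fingers":[0,0,0,0,0]}'

```

```text
time: 14.25
eef_pos: [0.5604, -0.0807, 0.1585]
orientation: [1.0, -0.0, -0.002, 0.0]
ft_force: [-9.7, 1.5, 7.3]
gripper_width: -0.002
grasp_force: 5.0
```

The hard stop is felt (about 10 N, travel about 0.114 m). Backing straight off, then up and clear.

```bash
python3 -m inch '{"slide":[[0,0,0],[-0.003,0,0],[-0.012,0,0],[-0.03,0,0],[-0.05,0,0]],"dr":[[0,0,0],[0,0,0],[0,0,0],[0,0,0],[0,0,0]],"fingers":[0,0,0,0,0]}'
python3 -m inch '{"slide":[[-0.02,0,0],[-0.045,0,-0.01],[-0.06,0,-0.04],[-0.06,0,-0.08],[-0.06,0,-0.12]],"dr":[[0,0,0],[0,0,0],[0,0,0],[0,0,0],[0,0,0]],"fingers":[0,0,0,0,0]}'
python3 -m inch '{"slide":[[0,-0.03,0],[0,-0.07,0],[0,-0.12,0],[0,-0.16,0],[0,-0.17,0]],"dr":[[0,0,0],[0,0,0],[0,0,0],[0,0,0],[0,0,0]],"fingers":[0,0,0,0,0]}'
python3 - <<'E'
from cell import *
import cv2
c=read_camera('top');cv2.imwrite('pics/top2.png',cv2.resize(c['image'][:,:,::-1],(800,600),interpolation=cv2.INTER_CUBIC))
E
```

```text
time: 14.75
eef_pos: [0.5117, -0.0807, 0.1587]
orientation: [1.0, 0.0, 0.0, -0.0]
ft_force: [0.2, 0.2, 1.2]
gripper_width: 0.001
grasp_force: 0.0
time: 15.25
eef_pos: [0.4511, -0.0808, 0.2803]
orientation: [1.0, 0.0, 0.0, 0.0]
ft_force: [1.5, -0.5, 0.0]
gripper_width: 0.003
grasp_force: 0.0
time: 15.75
eef_pos: [0.452, 0.0923, 0.2791]
orientation: [1.0, 0.002, 0.001, -0.001]
ft_force: [0.5, -0.8, -0.6]
gripper_width: 0.0
grasp_force: 0.0
```

View pics/top2.png

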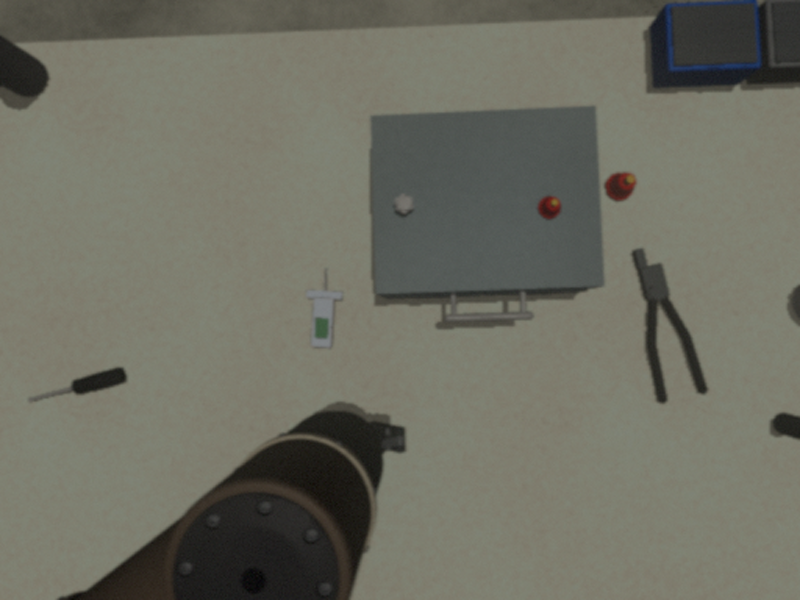

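The drawer is shut: the handle is at (488,317), tight against the front. The stem (550,207), nut (403,204), gauge and pliers have not moved, and the arm is clear.

```bash
python3 -c "
from cell import *
print(hand_in())"
```

```text
the job is handed in; nothing more can be done
None
```

I counted the five caps in order from the stem side (right end, cap5 to cap1), about 15–16 mm above them with a pause over each. I then pushed the drawer gently shut to its stop, moved the arm clear and handed the job in at about 16 s; the last picture shows the stem, nut, gauge and pliers where they were.

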